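# Check the thickness gauge on its step block

### The arm

A 7-joint arm with a two-finger parallel gripper is mounted at the origin on a cart in front of the work surface, level with it; the furniture and walls round the work are solid. World frame = base frame: x ahead of the robot, y to its left, z up, the work surface at z = 0. Lengths are in mm, angles in rad, forces in N, time in s.
With the tool pointing down it reaches from about 375 to 925 mm from the base axis. Payload 3.1 kg.
Tool frame: the origin (TCP) lies midway between the tips of the shut fingers; the grasp point (between the pads) lies 19 mm behind it; z points along the fingers, y is the direction in which the jaws open and shut (so a half turn about z gives the same grasp; the last joint's range is limited). The gripper opens to 85 mm and grips with 20 to 120 N. Pads are 22 mm wide; open, the fingers measure 114 mm over their backs; the gripper's body (76 mm by 85 mm) begins 54 mm behind the grasp point. The pads swing forward as they close: fully open they stand 13 mm farther back than shut.
Start: joints at [-1.427, 0.383, 0.044, 1.598, -0.018, 1.161, -0.05], TCP at [155.62, 631.099, 231.269] pointing down, gripper open.
Joint ranges: [-2.61, 2.61], [-0.41, 2.15], [-1.48, 1.57], [0, 2.5], [-1.57, 4.71], [0.05, 1.97], [-2.85, 2.85]. Speed limits (rad/s): [2.79, 2.79, 3.14, 3.14, 3.14, 3.14, 3.14].

### API

Orientations are given as a 3x3 rotation matrix whose columns are the frame's x, y, z axes.
In Python, from workcell import move_pose, move_l, move_j, gripper_to, wait, inverse_kinematics, state, snapshot, camera_params, MotionError, finish_job gives the robot as it stands. The module is installed in compiled form; this text tells all that it offers. Calls block until the motion is done:
- move_pose(position, orientation): joint-space move of the TCP to a pose.
- move_l(position, ori=None, vel=150, until_force=None): straight line of the TCP; ori=None keeps the orientation; vel is the mean speed in mm/s. With until_force (N) it stops when the force on the tool has changed by that much, and returns True; else False.
- move_j(angles): joint-space move.
- gripper_to(opening): finger opening in mm; the grip force is fixed at half the most; returns when the fingers have stopped.
- wait(seconds).
- inverse_kinematics(position, orientation): joint angles nearest the present ones, or None.
- state(): the state.
- snapshot(name): name is "side" or "top" or "wrist"; returns the picture (420x560x3 uint8, red, green, blue); there is no depth.
- camera_params(name): a dict with "fx", "fy", "cx", "cy" (pixels), "k1" (the pictures are not rectified: a ray, as slopes to the right and down, at radius r is drawn at 1 + k1 r^2 times it, then the intrinsics apply), "camera_from_world" (4x4, takes a point from world to camera coordinates). Camera axes: x right, y down, z forward; pixel columns grow to the right and rows downward; lengths in mm; the calibration is good to about 2 mm. A picture is of the moment at which its call begins: read the wrist's pose just before it. camera_params takes no time and is no camera call; for the wrist camera it gives the pose at the moment of the call.
A pose or a line that the arm cannot do raises MotionError and nothing moves.
- finish_job(): hands the job in, once; it reports no verdict.
The state is a dict: "clock": time; "joint_positions": joint angles; "joint_vel": joint speeds; "tau": joint torques, N m; "position": TCP position; "ee_rot": TCP orientation; "contact_force": force on the tool from outside, world axes, zero at the start; "wrist_torque": the same for the moment, N m; "gripper_width": finger opening in mm.
Only numpy, scipy, OpenCV 4.12 (cv2) and the standard library are available. Lean on these libraries where they do the work, as an engineer would, in place of code of your own. Each camera call takes 0.05 s, during which the arm holds its last target.

### The job

Check the bench thickness gauge against its step block: swing the lifting lever right over to raise the foot, slide the step block along the gauge's table until its middle step lies under the raised foot, then swing the lever all the way back, gently, so that the foot comes down with its whole face on the middle step. Leave the things standing round about where they are.

Things in the scene. Friction and masses are not known exactly. Their poses are not given: they have to be found in the camera images.
- gauge: bench thickness gauge, fixed to the bench: a grey cast C-frame with a dial on top. Origin: on the bench straight under the spindle's axis; +x points to the column at the back, +y to its left, z up. The throat is open to -x and to both sides. Column 56 mm wide, its foot from x = 62 mm back; two 46 mm wide spindle lugs reach forward to x = -22 mm, lowest underside 85 mm above the bench
- table_centre (a point): centre of the top of the gauge's flat table of dark granite, 290 mm (along gauge x, from -185 to +105) by 200 mm (y -100 to +100), 24 mm above the bench
- dial_front (a point): centre of the face of the gauge's white dial, 60 mm across, 208 mm above the bench; the dial's top button is 247 mm above the bench. It stands straight above the foot and behind the lever's swing
- foot (a joint): height of the foot above the gauge's table, in m: 0 when it rests on the bare table (as at the start), about 0.021 when the lever holds it up. It slides straight up and down; spring and weight press it down with about 5 N, so it rests on whatever lies under it when the lever is back
- foot_face (a point): centre of the flat round underside of the foot, 16 mm across, at the lower end of an 11 mm spindle. It lies at x = 0, y = 0 of the gauge. A dark 46 x 44 x 12 mm bracket on the spindle, between the lugs, reaches forward to gauge x = -35 mm and is lifted by the lever's cam
- lever (a joint): angle of the lifting lever, rad: 0 is the stop where it leans 60 degrees to the left (gauge +y), foot let down; it grows as the lever swings up over the top to the right, and 2.09 is the end stop, 60 degrees to the right, foot fully raised. Its cam lifts the foot from about 0.23 rad on: 12 mm up at 0.96, 18 mm at 1.44. It stays wherever it is left and takes about 2 to 6 N at the handle
- lever_handle (a point): point on the axis of the lever's black round handle: 13 mm thick, 46 mm long, parallel to the gauge's x axis, standing forward from the end of the lever arm. The handle spans gauge x = -42 to -88 mm, this point is at -73 mm. It moves on a circle of 85 mm radius round lever_pivot, 144 mm above the bench at both ends, 187 mm with the lever upright
- lever_pivot (a point): point on the lever's fixed pivot axis (parallel to the gauge's x axis) in the plane in which lever_handle moves: gauge x = -73 mm, y = 0, 102 mm above the bench
- step_block: loose steel step block, 136 x 40 mm, about 0.45 kg, lying on the gauge's table before the foot, thin end towards the column. Origin: on its underside, below the centre of the middle step. +x points to the thin end: thin step x = 20 to 46 mm, 6 mm high; middle step x = -20 to 20 mm, 12 mm high; thick step x = -90 to -20 mm, 18 mm high; y = -20 to 20 mm.
- middle_step (a point): centre of the top face (40 x 40 mm) of the step block's middle step, 12 mm above its underside.
- setting_block: domed steel block, 41 mm across and 23 mm high, standing loose on the right rear corner of the gauge's table; leave it alone. Origin under its centre.
- pliers_blue: blue-handled pliers, 177 x 35 x 11 mm, lying on the bench to the left; leave them alone. Origin under the middle.
- wax_tin: round black tin, 57 mm across and 22 mm high, on the bench to the left; leave it alone. Origin under its centre.
- bone_folder: flat bone folder, 113 x 22 x 6 mm, on the bench to the left; leave it alone. Origin under its middle.
- awl: awl with a round wooden handle, 121 mm long, on the bench to the right; leave it alone. Origin under its middle.
- thread_cone: cone of thread, 122 mm high, behind on the right; leave it alone. Origin under its foot.
- mug: mug, 94 mm high, at the left edge of the bench; leave it alone. Origin under its middle.
Things that resemble listed ones, but are neither listed nor needed, are in the scene too. Several things have the shape of the step_block; the one meant has the colours described above.

How it is judged (in metres and radians):
On the way, in this order (a step that is already met when the one before it is completed fails the run):
1. the lever is swung over and the foot is raised clear (value of joint lever above 1.4 rad and value of joint foot above 0.018 m), for 0.2 s.
2. the middle step lies under the raised foot (value of joint foot above 0.016 m and x of foot_face in the frame of step_block between -0.012 and 0.012 m and y of foot_face in the frame of step_block between -0.012 and 0.012 m), for 0.2 s.
At the end, for the whole second after the job is handed in: The lever is swung back to the left (within 0.35 rad of its stop) and the foot rests on the step block's middle step, 12 mm (within 1.5 mm) above the table, with its whole face on that step (its centre within 12 mm of the step's centre along and across the block); the block lies flat and still (value of joint lever below 0.35 rad and value of joint foot between 0.0105 and 0.0135 m and x of foot_face in the frame of step_block between -0.012 and 0.012 m and y of foot_face in the frame of step_block between -0.012 and 0.012 m and angle between step_block's own z axis and vertical below 0.05 rad and linear speed of step_block below 0.01 m/s); the robot touches nothing.
It fails at once if the foot is let down hard (faster than 0.12 m/s) (velocity of joint foot below -0.12 m/s).
It fails at once if something standing round about is moved by more than 30 mm (distance of any of setting_block, pliers_blue, wax_tin, bone_folder, awl, thread_cone, mug from where it was at the start of the episode above 0.03 m).
It also fails if it takes over 67 s, if anything falls off the work surface, if the arm or the gripper's body presses on something with over 40 N, if the wrist force passes 120 N, or if a joint passes its speed limit or range.

## Working session

There is one attempt and no reset: what is moved stays moved. The work goes in short steps, each a Python script; the robot and the scene stay as the last script left them, time stands still between calls to the robot, and variables do not carry over. Pictures are saved under pics/ and viewed, and the job is handed in when it is done.

```bash
mkdir -p pics; python3 - <<'E'
from workcell import *
import cv2
for n in ("side","top","wrist"):
    p=camera_params(n); im=snapshot(n); cv2.imwrite(f"pics/{n}0.png",im[:,:,::-1])
    print(n,{k:p[k] for k in p if k!="camera_from_world"}); print(p["camera_from_world"])
s=state();print(s["clock"],s["position"],s["ee_rot"])
E
```

```text
side {'fx': 412.46631100944154, 'fy': 412.46631100944154, 'cx': 275.8605549129422, 'cy': 208.20420568425354, 'k1': -0.019289215355070315}
[[ 9.33231191e-01 -3.58516934e-01  2.33484820e-02 -4.88395019e+02]
 [-1.55475622e-01 -4.61586107e-01 -8.73364527e-01  2.90731911e+02]
 [ 3.23893307e-01  8.11420898e-01 -4.86507196e-01  8.83277304e+02]
 [ 0.00000000e+00  0.00000000e+00  0.00000000e+00  1.00000000e+00]]
top {'fx': 416.2408644912858, 'fy': 416.2408644912858, 'cx': 280.9351614474484, 'cy': 208.8665757124223, 'k1': -0.11240905220902159}
[[ 9.55161858e-04 -9.99587236e-01  2.87131451e-02  9.90767757e+01]
 [-9.96093169e-01 -3.48650825e-03 -8.82396873e-02  6.14008929e+02]
 [ 8.83033738e-02 -2.85166845e-02 -9.95685348e-01  1.16582974e+03]
 [ 0.00000000e+00  0.00000000e+00  0.00000000e+00  1.00000000e+00]]
wrist {'fx': 351.60620181480346, 'fy': 351.60620181480346, 'cx': 276.1602943638648, 'cy': 206.86780181363687, 'k1': -0.008333573037607839}
[[ 2.38567801e-01  9.71124921e-01 -1.33872860e-03 -6.49257706e+02]
 [ 9.21162586e-01 -2.25857083e-01  3.16935433e-01 -4.08555488e+01]
 [ 3.07481536e-01 -7.68437762e-02 -9.48446171e-01  3.79076817e+02]
 [ 0.00000000e+00  0.00000000e+00  0.00000000e+00  1.00000000e+00]]
0.15 [155.45482994 630.37102154 230.15689475] [[-9.70931912e-01  2.39355500e-01 -4.09003566e-04]
 [ 2.39355827e-01  9.70929666e-01 -2.09083663e-03]
 [-1.03339552e-04 -2.12795739e-03 -9.99997731e-01]]
```

View pics/side0.png

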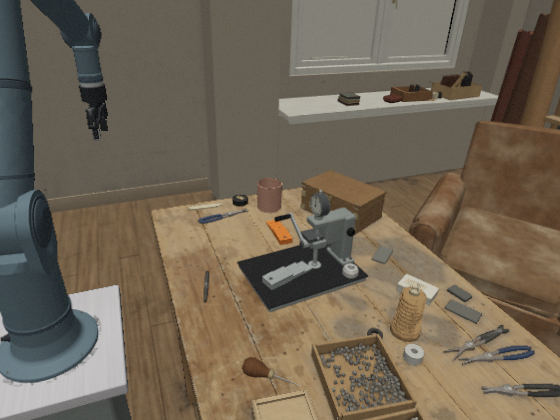

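View pics/top0.png

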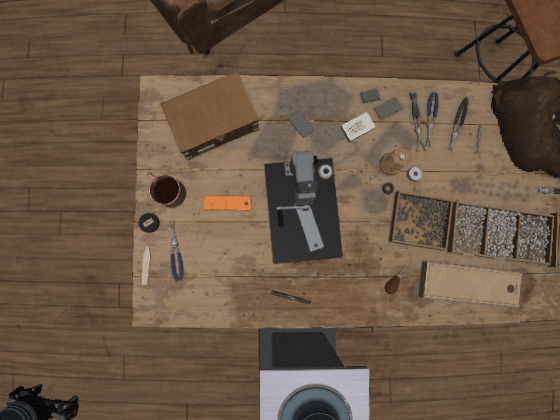

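View pics/wrist0.png

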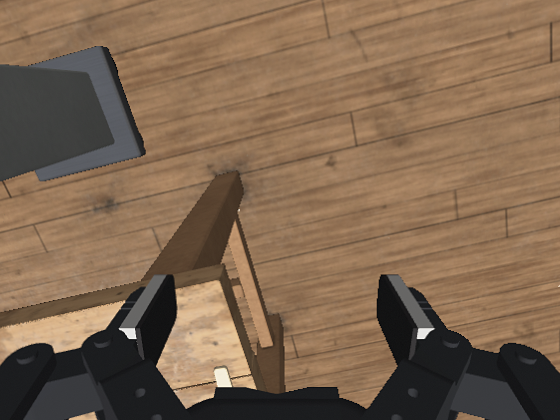

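```bash
cat > h.py <<'E'
import numpy as np, cv2
from workcell import *
def proj(p,P):
    M=p["camera_from_world"]; q=(M@np.c_[np.atleast_2d(P),np.ones(len(np.atleast_2d(P)))].T).T[:,:3]
    s=q[:,:2]/q[:,2:]; r=(s**2).sum(1,keepdims=True); s=s*(1+p["k1"]*r)
    return s*[p["fx"],p["fy"]]+[p["cx"],p["cy"]]
def ray(p,uv):
    d=(np.array(uv,float)-[p["cx"],p["cy"]])/[p["fx"],p["fy"]]; s=d.copy()
    for _ in range(20): s=d/(1+p["k1"]*(s@s))
    R=p["camera_from_world"][:3,:3]; t=p["camera_from_world"][:3,3]
    return -R.T@t, R.T@np.array([s[0],s[1],1.])
def onz(p,uv,z):
    o,d=ray(p,uv); return o+d*(z-o[2])/d[2]
def crop(im,x0,y0,w,h,f,name):
    c=cv2.resize(im[y0:y0+h,x0:x0+w],None,fx=f,fy=f,interpolation=cv2.INTER_CUBIC)[:,:,::-1].copy()
    for x in range((x0+9)//10*10,x0+w,10):
        cv2.line(c,((x-x0)*f,0),((x-x0)*f,6 if x%50 else 14),(0,255,0),1)
        if x%20==0: cv2.putText(c,str(x),((x-x0)*f,24),0,.4,(0,255,0),1)
    for y in range((y0+9)//10*10,y0+h,10):
        cv2.line(c,(0,(y-y0)*f),(6,(y-y0)*f),(0,255,0),1)
        if y%20==0: cv2.putText(c,str(y),(8,(y-y0)*f+4),0,.4,(0,255,0),1)
    cv2.imwrite("pics/"+name+".png",c)
E
python3 - <<'E'
from h import *
t=cv2.imread("pics/top0.png")[:,:,::-1]; s=cv2.imread("pics/side0.png")[:,:,::-1]
crop(t,255,145,100,125,4,"topc"); crop(t,255,145,100,75,8,"topcc"); crop(s,230,180,150,125,5,"sidec")
E
```

```text
(no output)
```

View pics/topc.png

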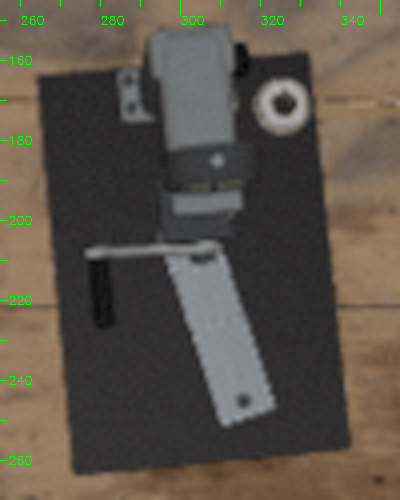

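View pics/sidec.png

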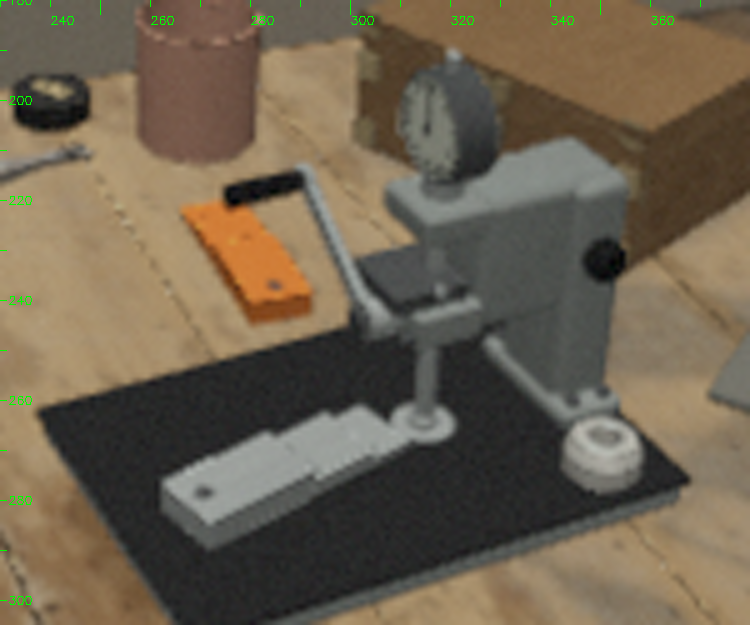

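```bash
python3 - <<'E'
from h import *
from scipy.optimize import least_squares
s=cv2.imread("pics/side0.png")[:,:,::-1]
crop(s,255,255,70,40,11,"sideb"); crop(s,225,195,80,60,10,"sidel")
t=cv2.imread("pics/top0.png")[:,:,::-1]
crop(t,290,195,45,60,10,"topb")
T=camera_params("top");S=camera_params("side")
def W(g,P):
    P=np.array(P,float);c,sn=np.cos(g[2]),np.sin(g[2]);return np.c_[g[0]+c*P[:,0]-sn*P[:,1],g[1]+sn*P[:,0]+c*P[:,1],P[:,2]]
obs=[(T,(105,100,24),(264.1,163.4)),(T,(105,-100,24),(331.5,157.7)),(T,(-185,-100,24),(342.2,256.4)),(T,(-185,100,24),(273.5,263.2)),
(S,(105,-100,24),(367.6,275.8)),(S,(-185,100,24),(237.3,261.8)),(S,(0,0,208),(313.5,203.5))]
def f(g): return np.concatenate([proj(c,W(g,[P]))[0]-uv for c,P,uv in obs])
r=least_squares(f,[600,50,0.1]);print(r.x,r.fun.round(1))
g=r.x;np.save("g.npy",g)
print("handle ends top",proj(T,W(g,[(-42,73.6,144.5),(-88,73.6,144.5)])),"side",proj(S,W(g,[(-42,73.6,144.5),(-88,73.6,144.5)])))
print("foot side",proj(S,W(g,[(0,0,24)])))
E
```

```text
[6.48231359e+02 4.16011003e+01 9.73232680e-02] [-0.7  1.   0.2  0.7  0.3  1.5 -0.6  1.7  0.1 -1.5 -1.2 -1.2  5.2  0.3]
handle ends top [[278.24452785 210.39485448]
 [279.95950348 228.1786553 ]] side [[288.84401064 215.80947813]
 [273.33939546 219.45094112]]
foot side [[313.63707442 263.56933882]]
```

View pics/sideb.png

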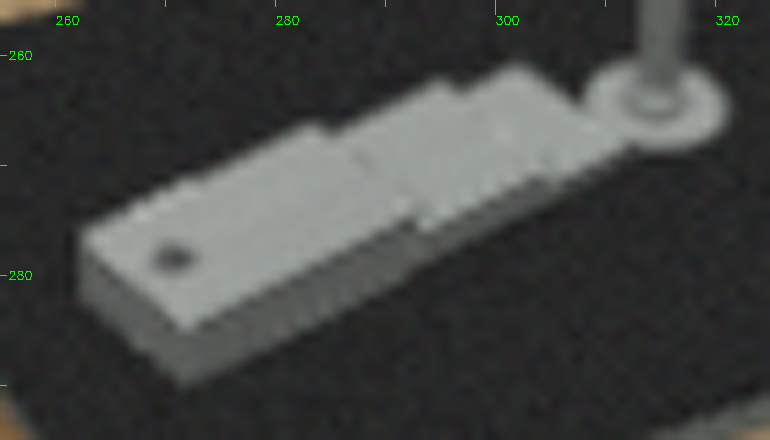

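View pics/topb.png

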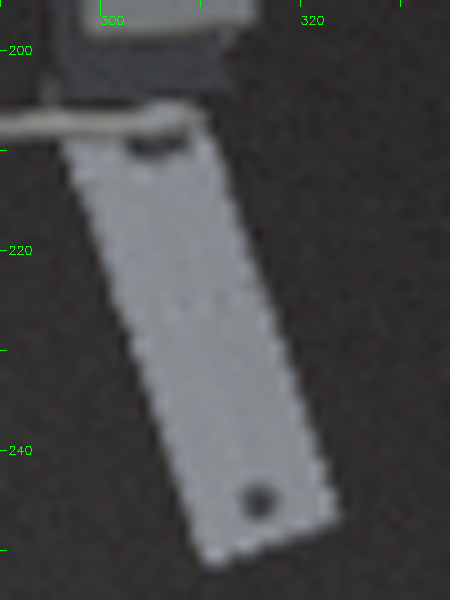

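View pics/sidel.png

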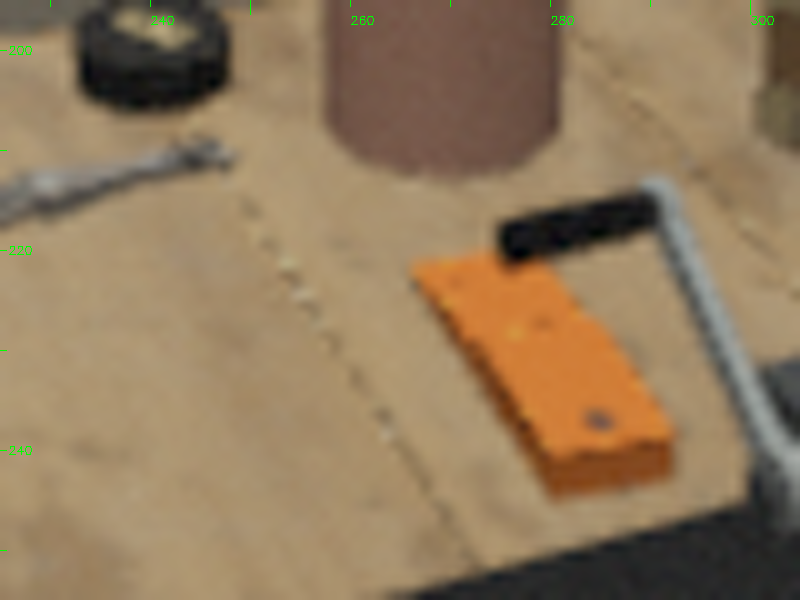

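```bash
cat > fit.py <<'E'
from h import *
from scipy.optimize import least_squares
T=camera_params("top");S=camera_params("side")
def W(g,P):
    P=np.array(P,float);c,sn=np.cos(g[2]),np.sin(g[2]);return np.c_[g[0]+c*P[:,0]-sn*P[:,1],g[1]+sn*P[:,0]+c*P[:,1],P[:,2]]
def fit(obs,x0):
    f=lambda g: np.concatenate([proj(c,W(g,[P]))[0]-uv for c,P,uv in obs])
    r=least_squares(f,x0,loss="soft_l1");return r.x,f(r.x).round(1).reshape(-1,2).tolist()
E
python3 - <<'E'
from fit import *
obs=[(T,(105,100,24),(264.1,163.4)),(T,(105,-100,24),(331.5,157.7)),(T,(-185,-100,24),(342.2,256.4)),(T,(-185,100,24),(273.5,263.2)),
(S,(105,-100,24),(367.6,275.8)),(S,(-185,100,24),(237.3,261.8)),(S,(0,0,24),(314.1,264)),(T,(-88,73.6,144.5),(280.5,226)),(S,(-88,73.6,144.5),(275.2,219.2))]
for o in (obs,[q for q in obs if q[0] is T],[q for q in obs if q[0] is S]):
    x,r=fit(o,[650,40,.1]);print(x,r)
    if o is obs:np.save("g.npy",x);g=x
ob=[(T,(-90,20,42),(310,251.2)),(T,(-90,-20,42),(323.7,246.3))]+[(S,a,(u-.5,v-.5)) for a,u,v in [((-90,20,42),262.2,276.7),((-90,-20,42),271.7,284.9),((-90,-20,24),271.9,290.2),((-20,20,42),283.4,266),((20,20,36),294.9,262.2),((46,20,30),302.2,260.8),((46,-20,30),312.6,268.4),((20,-20,36),304.4,271.3),((-20,-20,42),292.2,274.9)]]
b,r=fit(ob,[560,30,.3]);print(b,r)
np.save("b.npy",b)
d=b[:2]-g[:2];c,s=np.cos(g[2]),np.sin(g[2]);print("block in gauge",c*d[0]+s*d[1],-s*d[0]+c*d[1],b[2]-g[2])
E
```

```text
[6.51285992e+02 4.02363862e+01 9.42408911e-02] [[-0.1, -0.2], [0.8, -0.3], [0.6, 0.5], [-0.4, 0.5], [1.4, -1.3], [0.0, -1.2], [0.8, -0.4], [-0.1, 0.9], [-0.6, 0.2]]
[6.52228579e+02 4.06622733e+01 9.58566632e-02] [[-0.3, -0.4], [0.6, -0.6], [0.5, 0.1], [-0.4, 0.2], [-0.2, 0.6]]
[6.49027957e+02 3.79955272e+01 8.24229736e-02] [[1.0, -0.3], [-0.4, -1.2], [0.4, 0.3], [-0.9, 0.5]]
[5.82204159e+02 2.52618899e+01 3.02509807e-01] [[0.6, 1.0], [0.4, 1.7], [-0.2, -0.5], [0.0, -0.4], [-0.3, 0.0], [0.2, 0.2], [0.2, 0.3], [0.1, 0.1], [-0.3, -0.3], [0.7, -1.4], [1.3, -1.1]]
block in gauge -70.18441208581667 -8.4073476169261 0.20826891616518564
```

```bash
cat >> fit.py <<'E'
def G(P): return W(np.load("g.npy"),[P])[0]
def Rt(tilt,yaw):
    c,s=np.cos(yaw),np.sin(yaw); gx=np.array([c,s,0]);gy=np.array([-s,c,0]);Z=np.array([0,0,1.])
    return np.c_[-gx*np.cos(tilt)-Z*np.sin(tilt),gy,gx*np.sin(tilt)-Z*np.cos(tilt)]
def hand(th,x=-76):  # handle point at lever angle th (gauge frame)
    a=np.pi/3-th
    return np.array([x,85*np.sin(a),102+85*np.cos(a)])
def tcp(graspG,R): return G(graspG)+19*R[:,2]
E
python3 - <<'E'
from fit import *
g=np.load("g.npy");R=Rt(.3,g[2])
for th in (0,.5,1,1.6,2.05):
    print(inverse_kinematics(tcp(hand(th),R),R))
p=tcp(hand(0)+[0,0,85],R);print(p)
move_pose(p,R)
print(state()["clock"],state()["joint_positions"])
pr=camera_params("wrist");im=snapshot("wrist");cv2.imwrite("pics/w1.png",im[:,:,::-1])
im=snapshot("side");cv2.imwrite("pics/s1.png",im[:,:,::-1])
for P in [(-42,73.6,144.5),(-88,73.6,144.5)]: print(proj(pr,G(P)))
np.save("pr1.npy",pr,allow_pickle=True)
E
```

```text
[-0.77060764  0.25661781  0.54120462  2.10099149 -0.16201911  0.52754198
  1.52956517]
[-0.82292465  0.20983253  0.65955145  2.08940954 -0.17749024  0.59223313
  1.60444886]
[-0.81887838  0.19714     0.7447238   2.08297229 -0.2246906   0.622184
  1.72473652]
[-0.69281889  0.22828447  0.7230449   2.08284457 -0.3130862   0.60647183
  1.89257627]
[-0.57828164  0.28076264  0.66531887  2.0895548  -0.40489966  0.56335162
  2.02218338]
[574.28619063 106.89855803 211.34860671]
2.525 [-0.88488561  0.12048375  0.64101089  2.03588606 -0.03742347  0.71248822
  1.4336546 ]
[[272.90652302 232.40028434]]
[[272.70959913 171.5225467 ]]
```

View pics/w1.png

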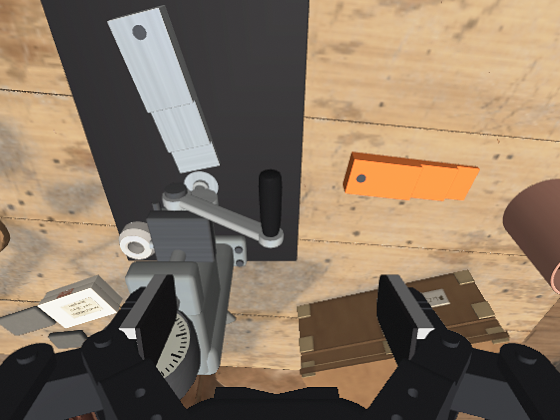

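View pics/s1.png

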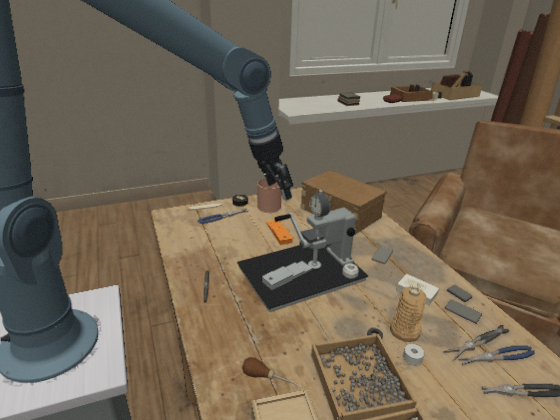

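```bash
python3 - <<'E'
from fit import *
g=np.load("g.npy");R=Rt(.3,g[2])
gripper_to(45)
print(move_l(tcp(hand(0)+[0,0,0],R),R,vel=100,until_force=12))
gripper_to(20)
s=state();print(s["clock"],s["position"],s["contact_force"],s["gripper_width"])
im=snapshot("wrist");cv2.imwrite("pics/w2.png",im[:,:,::-1])
E
```

```text
False
4.4667 [574.46802468 107.02768241 126.71629385] [-0.56094139 -0.25816323 -1.29445708] 20.37495480472677
```

View pics/w2.png

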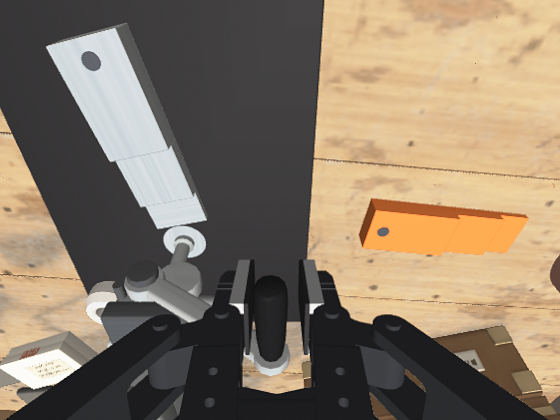

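The handle (270,310) sits caged between the fingers. I'll swing the lever over.

```bash
python3 - <<'E'
from fit import *
g=np.load("g.npy");R=Rt(.3,g[2])
for th in np.linspace(.25,2.1,8):
    try: r=move_l(tcp(hand(th),R),R,vel=70,until_force=30)
    except MotionError as e: print(th,e);break
    s=state();print(round(th,2),r,round(s["clock"],2),s["position"].round(1),s["contact_force"].round(1))
    if r: break
im=snapshot("side");cv2.imwrite("pics/s3.png",im[:,:,::-1]);crop(im,220,120,150,170,4,"s3c")
im=snapshot("wrist");cv2.imwrite("pics/w3.png",im[:,:,::-1])
E
```

```text
0.25 False 4.97 [576.4  94.1 144.3] [-0.5  1.6  0.6]
0.51 False 5.43 [578.3  79.1 158.6] [-1.6  5.   4.2]
0.78 False 5.9 [580.2  56.7 166.7] [-0.5  3.7  1.9]
1.04 False 6.37 [580.1  32.  167.8] [ 0.2 -0.4 -0.6]
1.31 False 6.83 [582.6  10.8 165.3] [-0.3 -0.9 -0. ]
1.57 False 7.3 [585.   -9.2 157.2] [0.1 1.1 0.5]
1.84 False 7.77 [586.5 -26.5 143.5] [ 0.7  0.8 -0.1]
2.1 False 8.23 [587.7 -40.  125.6] [-0.2  1.3 -1.1]
```

View pics/s3c.png

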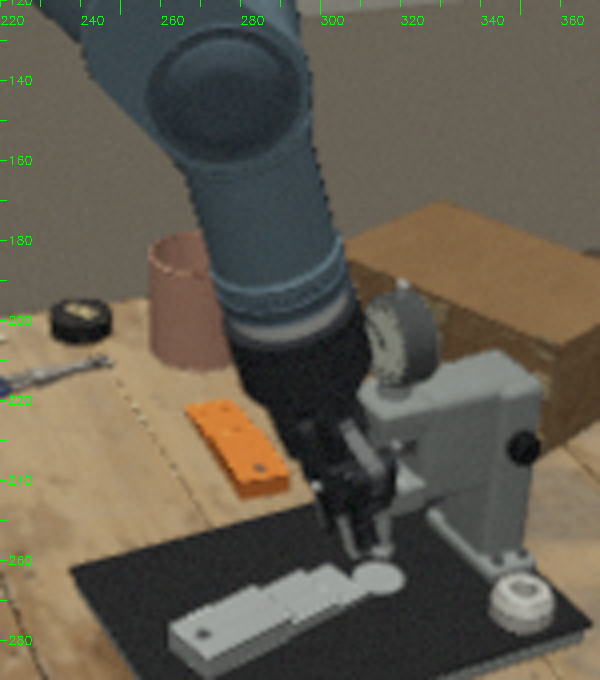

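View pics/w3.png

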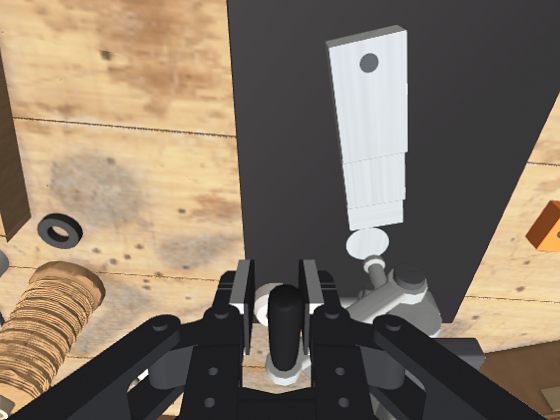

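```bash
python3 - <<'E'
from fit import *
g=np.load("g.npy");R=Rt(.3,g[2])
gripper_to(32)
p=state()["position"]
move_l(p+[0,0,75],R,vel=150)
move_l(G((-130,-20,195)),R,vel=200)
s=state();print(s["clock"],s["position"],s["contact_force"])
pr=camera_params("wrist");np.save("pr4.npy",pr,allow_pickle=True)
im=snapshot("wrist");cv2.imwrite("pics/w4.png",im[:,:,::-1])
im=snapshot("side");crop(im,230,180,150,125,5,"s4c")
E
```

```text
9.8167 [523.55002859   8.02974281 194.34727059] [-0.25178083 -0.17302638  0.22402661]
```

View pics/w4.png

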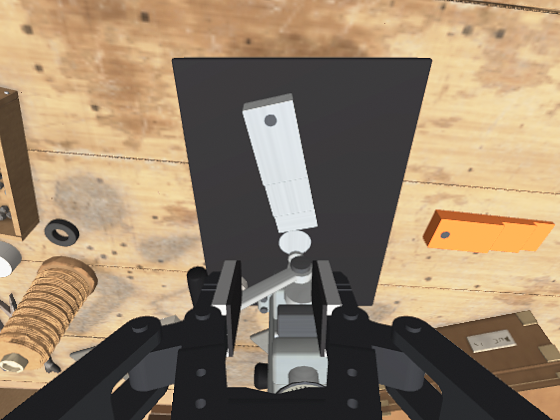

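View pics/s4c.png

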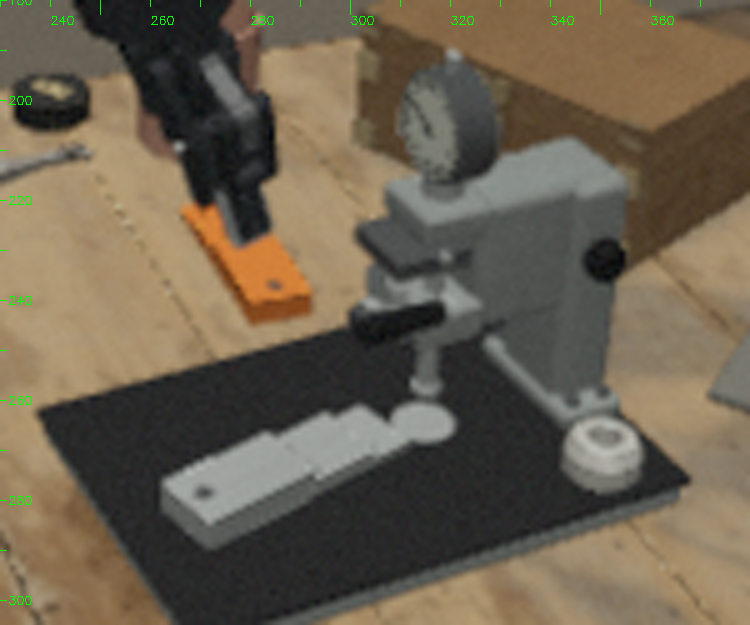

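```bash
python3 - <<'E'
from fit import *
im=cv2.imread("pics/w4.png")[:,:,::-1]
crop(im,230,85,110,175,3,"w4c"); crop(im,235,85,70,60,9,"w4d"); crop(im,255,165,70,95,6,"w4e")
E
```

```text
(no output)
```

View pics/w4d.png

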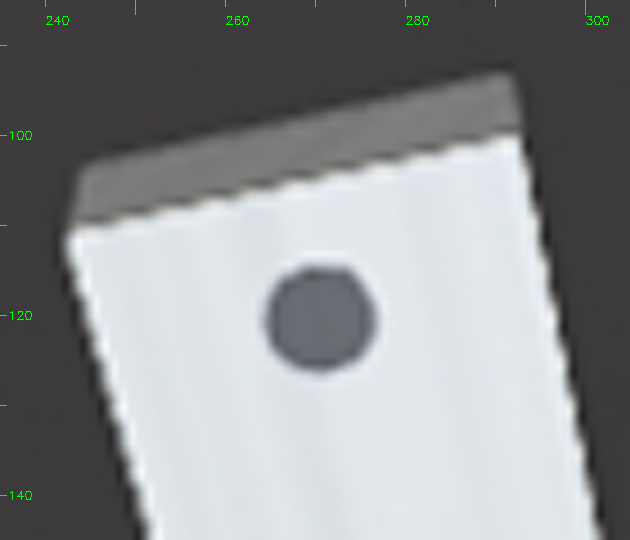

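View pics/w4e.png

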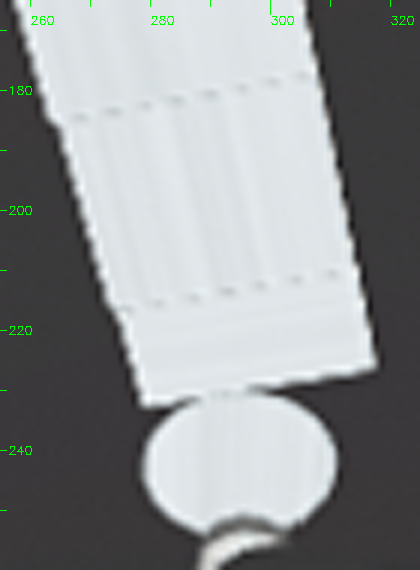

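```bash
python3 - <<'E'
from fit import *
pr=np.load("pr4.npy",allow_pickle=True).item()
ob=[(pr,a,(u-.4,v-.4)) for a,u,v in [((-90,-20,42),242.2,110.6),((-90,20,42),292.9,100),((-90,-20,24),243.9,103.1),((-90,20,24),291.9,93),((46,-20,30),278.8,233),((46,20,30),317.5,226.7),((20,-20,36),273.7,216.3),((20,20,36),313.3,210),((-20,-20,42),263.7,185.3),((-20,20,42),308,177)]]
b,r=fit(ob,[582,25,.3]);print(b,r)
a=onz(pr,(294.6,241.8),24);print("anvil",a,"gauge",np.load("g.npy"))
print("table corners",[onz(pr,q,24).round(1) for q in ((172,58.5),(432,58.5))],G((-185,-100,24)),G((-185,100,24)))
np.save("b.npy",b)
E
```

```text
[5.82838376e+02 2.64500061e+01 3.09572453e-01] [[-0.2, 0.1], [0.1, -0.3], [-0.1, -0.4], [0.3, -0.8], [-0.0, 0.3], [0.2, 0.1], [-0.5, 0.7], [1.0, -0.2], [-0.4, 0.6], [-0.0, 0.6]]
anvil [648.33661034  40.3347827   24.        ] gauge [6.51285992e+02 4.02363862e+01 9.42408911e-02]
table corners [array([474.6, -75.3,  24. ]), array([455.7, 120.9,  24. ])] [476.51705418 -76.72864431  24.        ] [457.6967631  122.38387826  24.        ]
```

```bash
python3 - <<'E'
from fit import *
b=np.load("b.npy");R=Rt(.5,b[2])
p=W(b,[(-62,0,31)])[0]
gripper_to(62)
pre=p-R[:,2]*90
print(inverse_kinematics(pre,R) is not None)
move_l(pre,R,vel=150)
print(move_l(p,R,vel=80,until_force=8))
s=state();print(s["clock"],s["position"],p,s["contact_force"])
pr=camera_params("wrist");np.save("pr5.npy",pr,allow_pickle=True)
im=snapshot("wrist");cv2.imwrite("pics/w5.png",im[:,:,::-1])
im=snapshot("side");crop(im,200,180,180,125,4,"s5c")
E
```

```text
TrueTraceback (most recent call last):
  File "<stdin>", line 8, in <module>
workcell.MotionError: the arm cannot follow that straight line within its joint ranges
```

```bash
python3 - <<'E'
from fit import *
b=np.load("b.npy");g=np.load("g.npy")
print(state()["clock"],state()["joint_positions"].round(2))
f=np.r_[649.5,40.3,g[2]]
for t in (0,.15,.25,.35,.4,.5):
  for flip in (0,1):
    o=[]
    for bb in (b,f):
        R=Rt(t,bb[2])
        if flip: R=R@np.diag([-1,-1,1])
        p=W(bb,[(-66,0,31)])[0]
        for q in (p-R[:,2]*90,p):
            j=inverse_kinematics(q,R); o.append(None if j is None else j.round(2))
    print(t,flip,*o)
E
```

```text
12.3083 [-0.68  0.03  0.74  2.45 -0.78  0.27  2.65]
0 0 [-0.72  0.34  0.72  2.03 -0.29  0.88  2.05] [-0.53  0.47  0.51  2.06 -0.35  0.7   2.09] [-0.71  0.47  0.71  1.88 -0.37  0.94  1.85] [-0.6   0.59  0.59  1.91 -0.45  0.78  1.9 ]
0 1 [-1.13  0.76  1.38  2.04 -0.85  1.11 -0.61] [-1.09  1.09  1.38  2.08 -1.22  1.19 -0.39] [-1.07  0.91  1.37  1.89 -0.97  1.22 -0.84] [-1.05  1.16  1.36  1.93 -1.24  1.25 -0.7 ]
0.15 0 [-0.72  0.21  0.72  2.17 -0.29  0.69  2.07] [-0.67  0.45  0.69  2.18 -0.63  0.55  2.36] [-0.75  0.35  0.71  2.03 -0.35  0.72  1.83] [-0.71  0.55  0.69  2.03 -0.62  0.6   2.05]
0.15 1 [-1.2   0.58  1.39  2.18 -0.86  0.9  -0.56] [-1.12  1.02  1.37  2.19 -1.35  1.07 -0.26] [-1.16  0.78  1.38  2.04 -0.99  1.   -0.79] [-1.11  1.11  1.36  2.04 -1.36  1.1  -0.6 ]
0.25 0 [-0.71  0.14  0.71  2.25 -0.31  0.56  2.11] [-0.76  0.45  0.8   2.25 -0.91  0.49  2.63] [-0.77  0.28  0.71  2.12 -0.33  0.58  1.82] [-0.83  0.57  0.83  2.11 -0.88  0.52  2.28]
0.25 1 [-1.04  0.21  1.09  2.26 -0.48  0.6  -0.86] [-1.11  0.91  1.33  2.26 -1.44  0.95 -0.16] [-1.23  0.69  1.38  2.14 -1.03  0.85 -0.74] 
[... 437 characters left out ...]
.38 -0.46  0.38  2.3 ] [-0.26  0.31  0.26  2.33 -0.99  0.22  2.79] [-0.81  0.19  0.72  2.26 -0.34  0.35  1.84] [-0.75  0.48  0.7   2.21 -1.13  0.3   2.55]
0.4 1 [-0.9   0.06  0.94  2.39 -0.49  0.38 -0.8 ] [-0.97  0.59  1.09  2.35 -1.53  0.61  0.05] [-1.31  0.57  1.4   2.28 -1.16  0.63 -0.6 ] [-1.09  0.77  1.15  2.23 -1.52  0.63 -0.35]
0.5 0 [-0.68  0.02  0.74  2.46 -0.76  0.27  2.64] [ 0.76  0.43 -0.8   2.35  1.48  0.12  0.5 ] [-0.9   0.16  0.81  2.36 -0.54  0.2   2.04] [ 0.78  0.65 -1.03  2.22  1.6   0.5   0.2 ]
0.5 1 [-1.38  0.16  1.53  2.47 -1.11  0.4  -0.16] [-1.13  1.04  1.37  2.42  4.38  1.08  0.19] [-1.35  0.51  1.4   2.37 -1.37  0.5  -0.39] [-1.22  1.12  1.36  2.29  4.4   0.95 -0.22]
```

```bash
python3 - <<'E'
from fit import *
b=np.load("b.npy");t=.25;R=Rt(t,b[2])
p=W(b,[(-77,0,30)])[0]
pre=p-R[:,2]*80
move_l(pre,R,vel=150)
print(move_l(p,R,vel=80,until_force=8))
s=state();print(s["clock"],s["position"],p,s["contact_force"],s["joint_positions"].round(2))
im=snapshot("wrist");cv2.imwrite("pics/w5.png",im[:,:,::-1])
im=snapshot("side");crop(im,200,180,180,125,4,"s5c")
g=np.load("g.npy");f=np.r_[649.5,40.3,g[2]];q=Rt(t,f[2]);print(inverse_kinematics(W(f,[(-77,0,30)])[0],q))
E
```

```text
False
14.3417 [509.75449795   2.8545775   30.38385969] [509.49865493   2.99184513  30.        ] [0.03712977 0.47120573 0.46333411] [-0.56  0.36  0.57  2.26 -0.7   0.41  2.47]
[-0.71126915  0.489872    0.66845327  2.13192298 -0.70232041  0.44926305
  2.13873049]
```

View pics/w5.png

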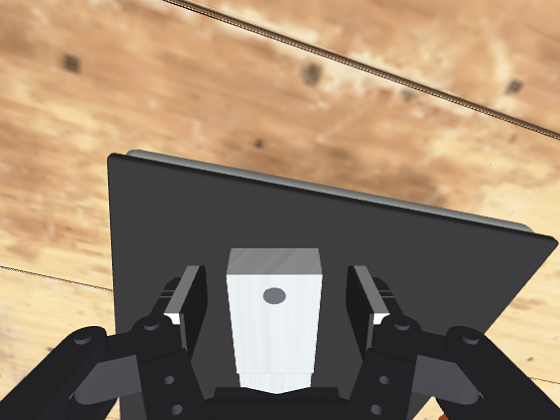

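View pics/s5c.png

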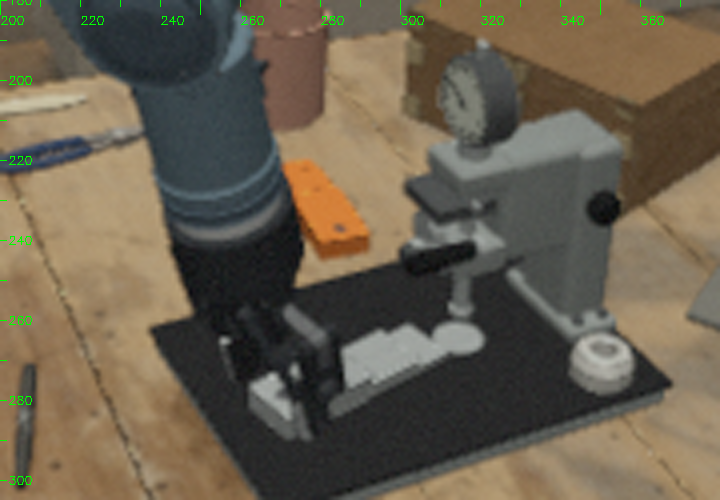

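```bash
python3 - <<'E'
from fit import *
gripper_to(34)
b=np.load("b.npy");g=np.load("g.npy");t=.25
s=state();print(s["gripper_width"],s["position"],s["contact_force"])
p0=s["position"];off=p0-W(b,[(-77,0,30)])[0]
f=np.r_[649.5,40.3,g[2]]
for k in (.33,.67,.9):
    bb=b+k*(f-b); r=move_l(W(bb,[(-77,0,p0[2])])[0],Rt(t,bb[2]),vel=50,until_force=30)
    s=state();print(k,r,s["clock"],s["position"],s["contact_force"].round(1),s["gripper_width"])
    if r:break
im=snapshot("wrist");cv2.imwrite("pics/w6.png",im[:,:,::-1])
im=snapshot("side");crop(im,200,180,180,125,4,"s6c")
E
```

```text
38.29887597709823 [509.85964776   2.81247899  30.74847318] [-1.56980806 -0.43446284  6.17984729]
0.33 False 15.3833 [530.10797628  12.99452213  30.78053741] [-0.5  0.1 -0. ] 37.82632942260813
0.67 False 16.0083 [551.77264534  23.04183715  30.81494352] [-0.4 -1.2  0.9] 38.592837419720354
0.9 False 16.4833 [566.84831419  30.29183384  30.81560228] [1.8 0.  0.3] 38.39350632465794
```

View pics/w6.png

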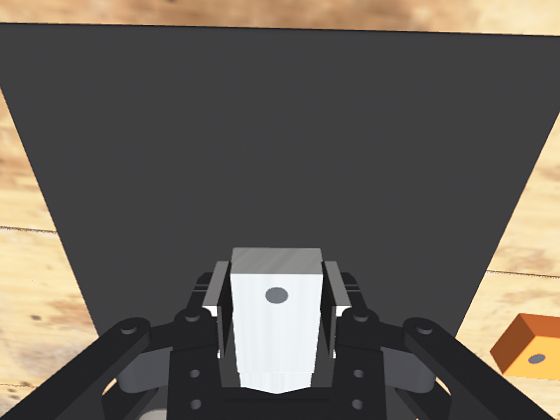

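View pics/s6c.png

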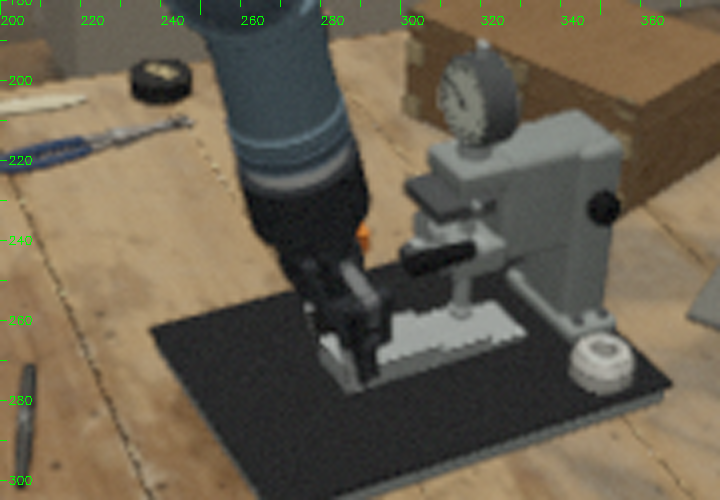

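```bash
python3 - <<'E'
from fit import *
g=np.load("g.npy");t=.25
p0=state()["position"]
f=np.r_[649.5,40.3,g[2]]
r=move_l(W(f,[(-77,0,p0[2])])[0],Rt(t,f[2]),vel=40,until_force=30)
s=state();print(r,s["clock"],s["position"],s["contact_force"].round(1),s["gripper_width"])
wait(.3)
im=snapshot("side");crop(im,265,235,80,55,9,"s7c")
print(proj(S,W(f,[(20,20,36),(20,-20,36),(46,20,30),(46,-20,30),(-20,-20,36),(-20,20,36),(-90,-20,24)])).round(1).tolist())
E
```

```text
False 16.9167 [572.47494371  32.92082631  30.79489655] [-2.3 -0.7  3.1] 38.45445739927596
[[317.1, 254.4], [324.9, 262.3], [324.9, 253.9], [332.8, 261.7], [312.0, 266.2], [304.4, 258.0], [288.3, 276.8]]
```

View pics/s7c.png

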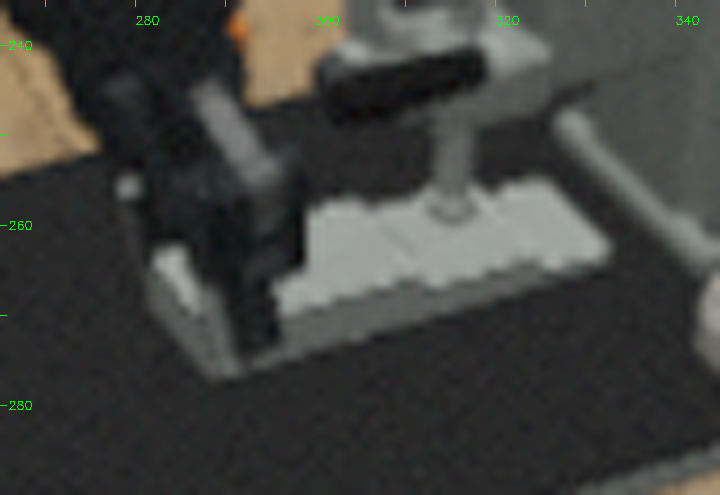

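```bash
python3 - <<'E'
from fit import *
g=np.load("g.npy")
gripper_to(58)
R=state()["ee_rot"];p=state()["position"]
print(move_l(p-R[:,2]*60-np.array([30,3,0]),R,vel=100,until_force=15))
R=Rt(.3,g[2])
move_l(G((-165,-5,190)),R,vel=200)
s=state();print(s["clock"],s["contact_force"])
pr=camera_params("wrist");np.save("pr8.npy",pr,allow_pickle=True)
im=snapshot("wrist");cv2.imwrite("pics/w8.png",im[:,:,::-1])
im=snapshot("side");crop(im,265,235,80,55,9,"s8c")
print(proj(S,np.array([[649.5,40.3,45.]])))
E
```

```text
False
19.825 [-0.44072037  0.34088009  0.07135049]
[[314.81008645 257.42149475]]
```

View pics/w8.png

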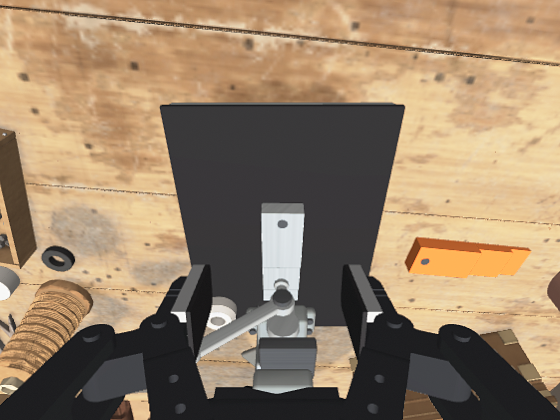

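View pics/s8c.png

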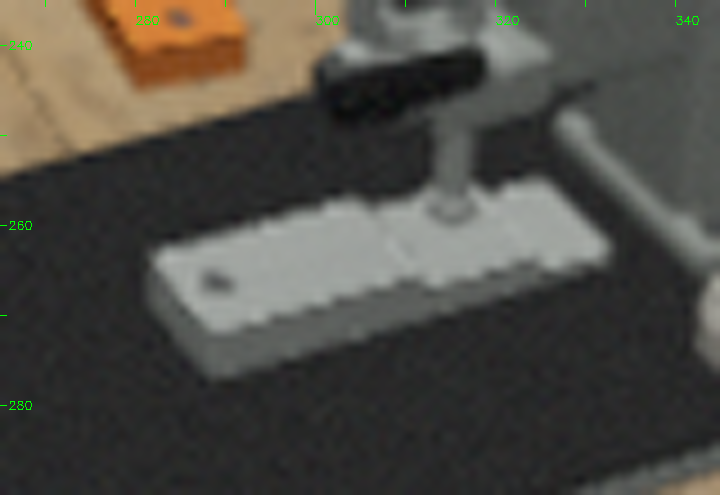

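```bash
python3 - <<'E'
from fit import *
pr=np.load("pr8.npy",allow_pickle=True).item()
ob=[(S,a,(265+x/9-.45,235+y/9-.45)) for a,x,y in [((-90,20,42),150,262),((-90,-20,42),218,333),((-90,-20,24),218,380),((-20,20,42),355,200),((46,20,30),545,180),((46,-20,30),610,248),((-20,-20,42),408,272),((20,-20,36),533,260)]]
b,r=fit(ob,[649,40,.1]);print(b,r)
print("anvil by side",onz(S,(314.1,264),24), onz(S,(265+452/9-.45,235+213/9-.45),45))
im=cv2.imread("pics/w8.png")[:,:,::-1];crop(im,250,195,70,110,6,"w8c")
E
```

```text
[6.47555451e+02 3.85757207e+01 9.71647927e-02] [[-0.2, -0.4], [-0.5, 0.3], [-0.8, 0.6], [0.2, -0.1], [-0.6, -0.2], [0.2, 0.1], [1.9, 0.1], [0.7, -0.6]]
anvil by side [648.58015314  39.4379266   24.        ] [647.83351453  37.07376063  45.        ]
```

View pics/w8c.png

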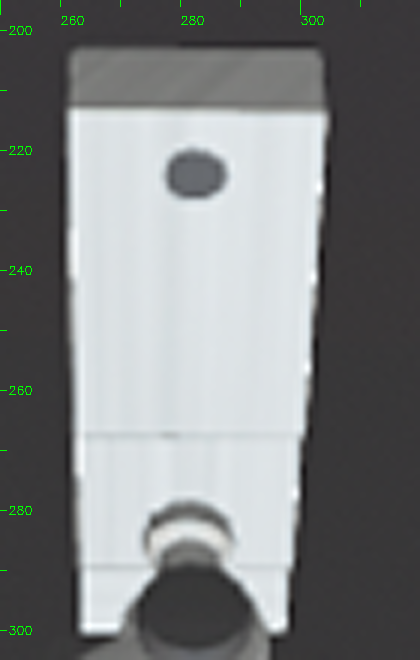

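```bash
python3 - <<'E'
from fit import *
g=np.load("g.npy");R=Rt(.3,g[2])
gripper_to(36)
h=hand(2.09)
move_l(tcp(h+[-15,0,80],R),R,vel=200)
move_l(tcp(h+[0,0,75],R),R,vel=150)
print(move_l(tcp(h,R),R,vel=100,until_force=12))
gripper_to(20)
s=state();print(s["clock"],s["position"],s["contact_force"],s["gripper_width"])
im=snapshot("wrist");cv2.imwrite("pics/w9.png",im[:,:,::-1])
E
```

```text
Traceback (most recent call last):
workcell.MotionError: the arm cannot follow that straight line within its joint ranges
```

```bash
python3 - <<'E'
from fit import *
g=np.load("g.npy");R=Rt(.3,g[2])
h=hand(2.09)
print(state()["joint_positions"].round(2),state()["position"])
for q in (G((-165,-5,230)),G((-130,-20,230)),tcp(h+[-15,0,80],R),tcp(h+[0,0,75],R),tcp(h,R)):print(q,inverse_kinematics(q,R))
E
```

```text
[-1.23 -0.2   1.04  2.27  0.31  0.7   1.28] [487.45607053  19.68995234 189.88269883]
[487.48866817  19.73183302 230.        ] [-1.17741105 -0.28543235  0.94069554  2.22337571  0.37014513  0.81731359
  1.22508914]
[523.74488145   8.09194476 230.        ] [-1.27107115 -0.18293385  1.11746688  2.15557192  0.25248687  0.77877665
  1.3751187 ]
[573.18912985 -40.89732093 206.67172816] [-0.63969804  0.10988275  0.70294627  2.0609989  -0.17521656  0.70593762
  1.83156292]
[588.12256905 -39.4857991  201.67172816] [-0.99630817  0.25191278  1.14591128  2.04412532 -0.43540874  0.7356099
  2.05627261]
[588.12256905 -39.4857991  126.67172816] [-0.9192646   0.44791773  1.11061181  2.10151675 -0.78605164  0.66432448
  2.34660065]
```

```bash
python3 - <<'E'
from fit import *
g=np.load("g.npy");R=Rt(.3,g[2])
gripper_to(36)
h=hand(2.09)
p=state()["position"]
move_l(p+[0,0,40],R,vel=150)
move_pose(tcp(h+[-10,0,85],R),R)
print(state()["joint_positions"].round(2),state()["clock"],state()["contact_force"].round(1))
print(move_l(tcp(h+[0,0,40],R),R,vel=120,until_force=12))
print(move_l(tcp(h,R),R,vel=100,until_force=12))
gripper_to(20)
s=state();print(s["clock"],s["position"],s["contact_force"],s["gripper_width"])
im=snapshot("wrist");cv2.imwrite("pics/w9.png",im[:,:,::-1])
E
```

```text
[-0.64  0.12  0.7   2.05 -0.18  0.72  1.83] 21.5333 [-0.3 -0.3 -0.3]
False
False
22.9167 [588.66627101 -39.46256402 127.39839795] [-0.31868189  1.41950551 -0.18444036] 19.687748268422833
```

View pics/w9.png

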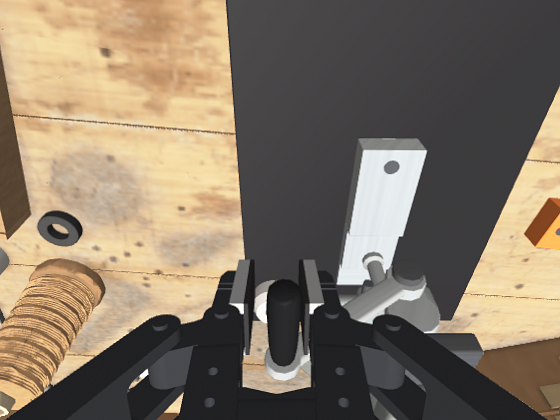

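Handle caged again at (285,310). I'll swing it back slowly, with smaller steps between 1.0 and 0.2 rad.

```bash
python3 - <<'E'
from fit import *
g=np.load("g.npy");R=Rt(.3,g[2])
for th in list(np.linspace(1.85,1.1,4))+[.9,.7,.5,.3,.12,-.03]:
    try: r=move_l(tcp(hand(th),R),R,vel=45 if th>1 else 30,until_force=30)
    except MotionError as e: print(th,e);break
    s=state();print(round(th,2),r,round(s["clock"],2),s["position"].round(1),s["contact_force"].round(1))
    if r: break
im=snapshot("side");cv2.imwrite("pics/s10.png",im[:,:,::-1]);crop(im,220,120,150,170,4,"s10c")
im=snapshot("wrist");cv2.imwrite("pics/w10.png",im[:,:,::-1])
E
```

```text
1.85 False 23.57 [587.1 -27.6 143.3] [-1.1 -3.7  0.8]
1.6 False 24.19 [586.6 -12.4 157.5] [-1.2 -4.4  4.2]
1.35 False 24.82 [583.6   9.7 165. ] [ 0.9 -1.   0.6]
1.1 False 25.44 [581.   30.5 168.3] [0.3 0.1 0.3]
0.9 False 26.16 [579.8  46.7 167.8] [-0.4 -0.   0.7]
0.7 False 26.88 [578.1  63.  163.5] [0.2 0.9 0.1]
0.5 False 27.59 [576.7  78.1 156.2] [0.2 0.7 0.2]
0.3 False 28.31 [575.4  91.5 145.9] [ 0.2 -0.3 -0.7]
0.12 False 28.97 [574.5 101.7 134.6] [-0.4 -0.1 -0.7]
-0.03 False 29.54 [573.8 108.4 123.8] [0.1 0.1 0. ]
```

View pics/s10c.png

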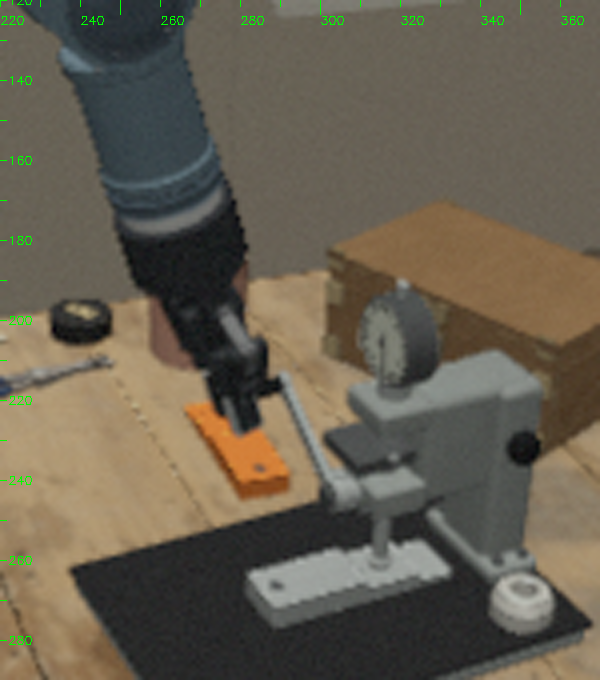

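View pics/w10.png

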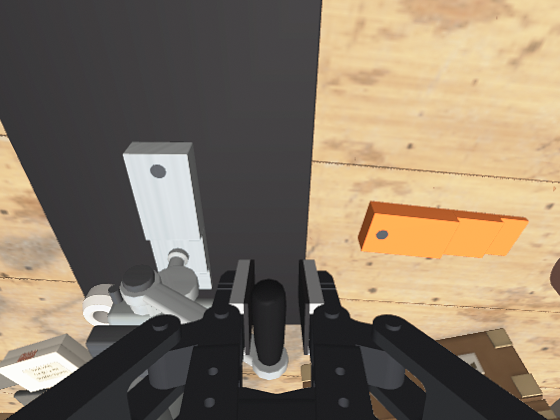

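```bash
python3 - <<'E'
from fit import *
g=np.load("g.npy");R=Rt(.3,g[2])
gripper_to(32)
p=state()["position"]
move_l(p+[0,0,80],R,vel=100)
move_l(G((-130,70,225)),R,vel=150)
wait(.5)
s=state();print(s["clock"],s["contact_force"])
im=snapshot("side");crop(im,265,190,90,95,8,"s11c");
im=snapshot("wrist");crop(im,170,100,200,200,3,"w11c");
im=snapshot("top");cv2.imwrite("pics/t11.png",im[:,:,::-1])
E
```

```text
31.9417 [-0.60322135  0.50101349  0.34694413]
```

View pics/s11c.png

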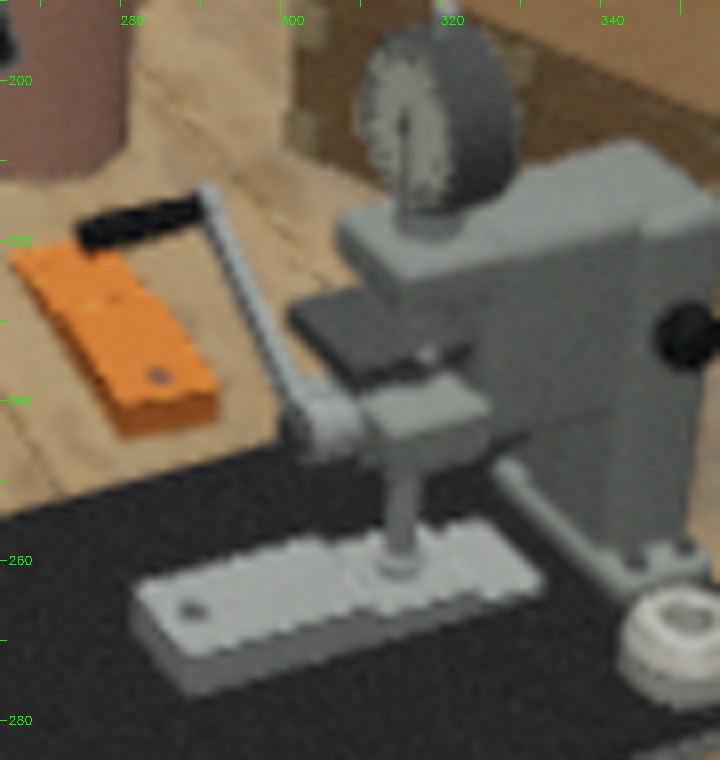

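View pics/w11c.png

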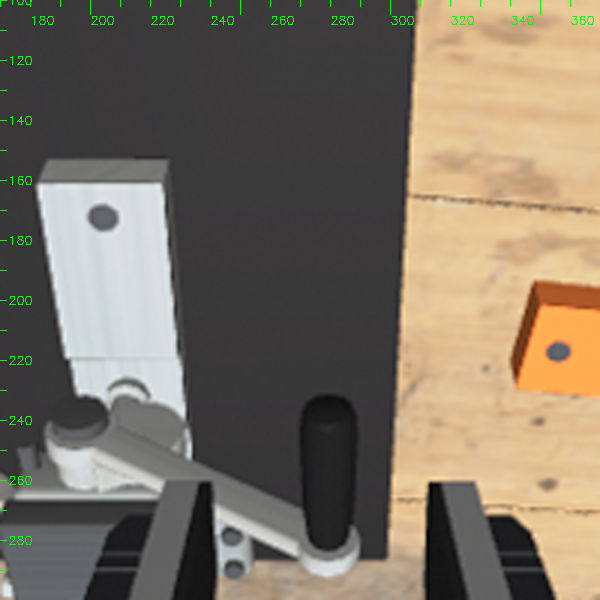

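View pics/t11.png

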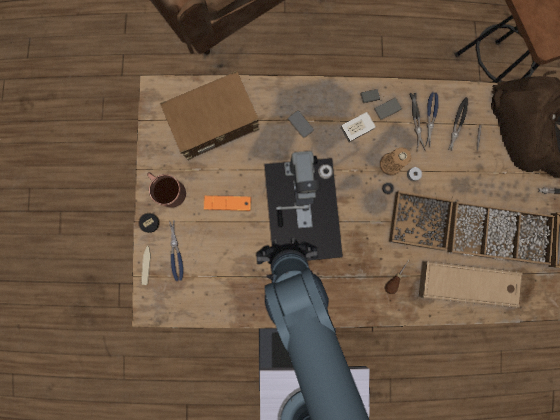

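```bash
python3 -c "
from workcell import *
finish_job();print(state()['clock'])"
```

```text
the job is handed in; nothing more can be done
the job is handed in; nothing more can be done
```

I finished the gauge check and handed it in at about 32 s on the clock, well under the 67 s limit. `finish_job` gave no verdict.

- **What I did:** I swung the lever over with the handle held loosely between the fingers. I then gripped the grey steel block, not the orange look-alike, slid it about 68 mm, and turned it square to the gauge. Last, I brought the lever slowly back to its left stop.
- **Foot and block:** The last side picture shows the foot seated near the middle of the middle step, about (315, 261), against a step centre of about (315.3, 261). The block lies flat. Before lowering, the side and wrist pictures put the foot within about 2 mm of the step's centre.
- **Lever and surroundings:** The lever is back in its starting position, and the gripper is clear with about 0 N contact force. The top picture shows the things round about where they were. The foot height and speed were not read directly, only judged from the pictures and the slow lever swing.
- **Disagreements:** The cameras' gauge positions differed by up to about 3 mm. Two straight-line moves were refused for joint range, so I used a smaller tilt and a joint-space move instead. Nothing was touched in either case.

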